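Index the draining carousel and hang the oyster basket

ROBOT

A 6-joint arm with a two-finger parallel gripper is mounted at the origin on the work surface. World frame = base frame: x ahead of the robot, y to its left, z up, the work surface at z = 0. Lengths are in m, angles in rad, forces in N, time in s.
With the tool pointing down it reaches from about 0.35 to 0.775 m from the base axis. Payload 7.3 kg.
Tool frame: the origin (TCP) lies at the very end of the fingers, on their centre line; the grasp point (between the pads) lies 19 mm behind it; z points along the fingers, y is the line along which they close (so a half turn about z gives the same grasp; the last joint's range is limited). The gripper opens to 92 mm and grips with 3 to 60 N. Pads are 19 mm wide; open, the fingers measure 130 mm over their backs; the gripper's body (75 mm by 190 mm) begins 47 mm behind the grasp point.
Start: joints at [0.996, 0.342, 1.524, -0, 1.275, -0.146], TCP at [0.218, 0.477, 0.227] pointing down, gripper open.
Joint ranges: [-2.53, 2.53], [-0.77, 2.02], [0.04, 2.7], [-1, 4.14], [0.28, 2.66], [-3.11, 3.11]. Speed limits (rad/s): [2.57, 2.57, 3.14, 3.14, 3.14, 3.14].

INTERFACE

Orientations are given as [roll, pitch, yaw] about the fixed x, y, z axes, in that order (R = Rz(yaw) Ry(pitch) Rx(roll)).
In Python, from cell import * gives the robot as it stands.
- The arm moves only by the tool step_arm, never from a script. Its argument "commands" is a list of rows, each a list of 7 numbers: the opening, from 0 (shut) to 1 (fully open), then the shift along the world's x, y, z in cm, then the turn, a rotation vector about the world's x, y, z in rad. A call has 1 to 5 rows; each row is the pose to reach, as a shift and turn from the pose commanded when the call began; what a row does not reach only later rows make up. A row lasts 1/12 s, in which the tool goes at most 41.7 mm and 7.16 degrees, less where a joint would pass 70% of its speed; a pose out of reach is approached as far as the arm can. A call with a gripper value outside its range is refused whole. The fingers move at their own pace and stop on an object; "grip_force" is the grip in N (left out, the last holds). Time passes only in rows, so rows that repeat a pose let the fingers close. It gives the time, the measured TCP pose, the force, the opening and the grip force at its end, in the units of the state.
- observe(): the state, without advancing time (a new reading comes with each control period).
- read_camera(name): name is "side" or "top"; returns the picture (384x512x3 uint8, red, green, blue); there is no depth.
- camera_model(name): a dict with "vfov" (degrees; the focal length in pixels is half the picture's height over the tangent of half this angle, whatever the lens; pixels are square), "cx", "cy" (the principal point, pixels), "world_to_cam" (4x4, takes a point from world to camera coordinates). Camera axes: x right, y up, looking along -z (the intrinsics and any distortion apply to the point x, -y, -z); pixel columns grow to the right and rows downward; lengths in m; the calibration is good to about 2 mm. A picture is of the moment at which its call begins. camera_model takes no time and is no camera call.
- hand_in(): hands the job in; it is judged then, once.
The state is a dict: "time": time; "qpos": joint angles; "qvel": joint speeds; "joint_efforts": joint torques, N m; "tool_pos": TCP position; "tool_rot": TCP orientation; "contact_force": force on the tool from outside, world axes, zero at the start; "torque": the same for the moment, N m; "opening": finger opening in m; "grip_force": force on a finger pad.
Only numpy, scipy, OpenCV 4.12 (cv2) and the standard library are available. Lean on these libraries where they do the work, as an engineer would, in place of code of your own. Each camera call takes 0.05 s, during which the arm holds its last target. There are 200 camera calls.

TASK

Turn the draining carousel's knob one click clockwise (seen from above), so that its empty arm comes to the loading mark, and let go of the knob. Lift the oyster basket out of its rack bay, stand it upright on the black drip mat and let go, then take it again across the two legs of its bail and hang it by the bail on the empty arm. Before letting go, tug it down gently, with about a kilogram's pull, to be sure that it is held; leave everything else as it stands.

Things in the scene. Friction and masses are not known exactly. Their poses are not given: they have to be found in the camera images.
- carousel: draining carousel: grey round base, 200 mm across, 18 mm thick, fixed; origin at the centre of its underside, on the turret's upright axis. Its -y points to the loading place. On it turns a steel turret with six level round arms, 60 degrees apart. Five carry things fixed to them, up to 199 mm above the table and down to 54 mm; those beside the empty arm are under 35 mm wide.
- load_mark (a point): top of the dark steel block, 26 x 40 x 30 mm, on the base's rim at the loading place, 115 mm from the axis, 30 mm above the table; it does not turn
- turret (a joint): angle of the turret, rad, growing clockwise seen from above. Starts in a click at about 0; a spring roller makes clicks every 1.047 rad (60 degrees). It resists with about 0.3 N m, gives way half-way (0.52 rad), then pulls into the next click by itself and rests there.
- knob (a point): on the turret's axis, 230 mm above the table, in the black bar-shaped knob on top: 70 mm long (along this point's x), 18 mm thick (along its y), from 212 to 246 mm above the table; turns with the turret
- seat (a point): on top of the EMPTY arm (at the start 60 degrees counterclockwise from the loading place), 115 mm from the axis, 185 mm above the table, mid-way along the part that can carry the bail; the arm runs level from the axis through this point; turns with the turret. The basket may hang up to 20 mm to either side of it along the arm.
- seat_tip (a point): top of the empty arm's upturned tip, 201 mm above the table (16 mm over the arm's top), 154 mm from the axis; the tip is 12 mm thick and begins 144 mm from the axis; the arm itself is 12 mm thick
- basket_center (a point): centre (72.5 mm above the underside) of the loose grey draining basket with oysters, 0.24 to 0.39 kg, 145 mm tall with its bail. Open body 50 mm (its x) by 80 mm (its y), 65 mm tall; z up. In the rack only its bail's top bar can be gripped, across its 16 mm (along y).
- bail (a point): middle of the top bar of the basket's rigid steel bail, 138 mm above the basket's underside. Bar 50 (x) x 16 (y) x 14 mm, on two upright legs 5 x 16 mm at its ends, outer faces 50 mm apart; opening under it 40 mm wide, 66 mm high. It hangs with the arm running along its y under the bar, so for hanging grip it along x, outside the legs near the top: fingers across the 16 mm would meet the carousel's arm.
- rack: white rack, fixed: floor 5 mm thick, four upright walls 4 mm thick, 110 mm long (its x), up to 140 mm above the table, making three bays 64 mm wide, 68 mm apart along its y, open at both ends and on top; origin at the centre of its underside. The basket stands in one bay, its x across the bay; jars in the others.
- mat: black rubber drip mat, 130 x 130 x 6 mm, fixed; origin at the centre of its underside
- jar_a: bystander: clear jar, 48 mm across and 110 mm tall, in a rack bay; origin at its underside
- jar_b: bystander: white bottle, 48 mm across and 95 mm tall, in a rack bay; origin at its underside
- cup: bystander: white open cup, 76 mm across, 70 mm tall, beyond the mat; origin at its underside
- oyster_a: bystander: loose oyster shell, 84 mm across, 25 mm thick, on the near side of the table; origin at its underside
- wedge: bystander: wooden stick 100 x 32 x 24 mm (along its x), near side; origin at its underside

How it is judged:
By the outcome, as a careful person would: the job done as asked, in the order asked, and still so for the second after the job is handed in, with the robot touching nothing.
It also fails if it takes over 69 s, if anything falls off the work surface, if the arm or the gripper's body presses on something with over 40 N, if the wrist force passes 120 N, or if a joint passes its speed limit or range.

## Working session

There is one attempt and no reset: what is moved stays moved. The work goes in short steps, Python scripts to look and compute and a tool call to move; the robot and the scene stay as the last step left them, time stands still between calls to the robot, and variables do not carry over. Pictures are saved under pics/ and viewed, at most 10 in all, crops included, and the job is handed in when it is done.

Besides the shell and the picture viewer there is one more tool, called after "Emit:" by a JSON object that holds its "fn" and its "kwargs", one argument or row to a line. step_arm: Moves the arm, as the interface text tells. Its arguments: {"type":"object","properties":{"commands":{"type":"array"},"grip_force":{"type":"number"}},"required":["commands"]}

```bash
mkdir -p pics; ls; python3 - <<'E'
from cell import *
import cv2
for n in("side","top"):
    cv2.imwrite(f"pics/{n}0.png",read_camera(n)[:,:,::-1]); print(n,camera_model(n))
print(observe())
E
```

```text
pics
side {'vfov': 44.863760398134026, 'cx': 255.25674037558522, 'cy': 196.3590942822762, 'world_to_cam': array([[ 0.87073238, -0.49175141,  0.00238214, -0.49801292],
       [ 0.31798787,  0.56673535,  0.76006234, -0.27728162],
       [-0.37511177, -0.6610534 ,  0.6498458 , -0.85781389],
       [ 0.        ,  0.        ,  0.        ,  1.        ]])}
top {'vfov': 45.04025583197826, 'cx': 253.3883765378496, 'cy': 184.89530190902843, 'world_to_cam': array([[-0.02053683, -0.99968077,  0.01471706, -0.05424581],
       [ 0.99093378, -0.01839789,  0.13308553, -0.59636862],
       [-0.13277229,  0.01731678,  0.99099528, -1.12664958],
       [ 0.        ,  0.        ,  0.        ,  1.        ]])}
{'time': 0.1, 'qpos': array([ 9.95993378e-01,  3.42619276e-01,  1.52490025e+00, -5.96598320e-06,
        1.27540607e+00, -1.45992297e-01]), 'qvel': array([ 0.00018853, -0.00130737, -0.00220297,  0.00019225, -0.00185943,
       -0.00038904]), 'joint_efforts': array([ 1.58113591e-03, -4.32004237e+01, -2.44693333e+01,  7.19357771e-02,
        5.26465103e-02, -1.09653949e-04]), 'tool_pos': array([0.21807169, 0.47717533, 0.2261394 ]), 'tool_rot': array([-3.14027306e+00, -1.88264564e-04,  2.71278362e+00]), 'contact_force': array([ 0.13900243,  1.12633615, -0.07404106]), 'torque': array([-0.01483534,  0.00655801,  0.030083  ]), 'grip_force': 0.0, 'opening': 0.09161828279517839}
```

View pics/side0.png

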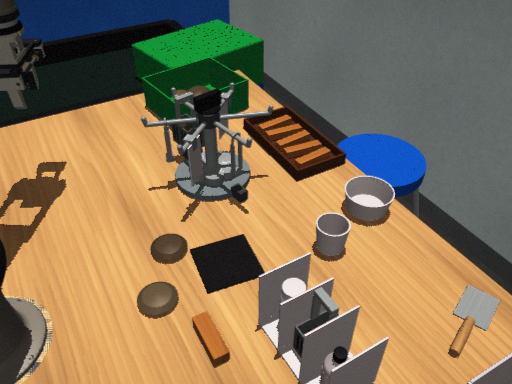

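View pics/top0.png

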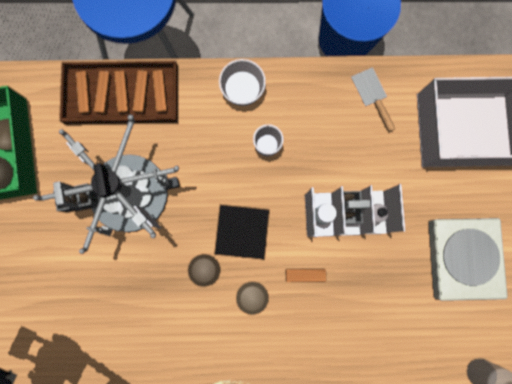

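Side view: carousel at about (210,150), load mark at (240,193), mat (227,262), basket in the middle bay (320,315). Top view: carousel (130,195), load mark (172,183), mat (242,231), rack (355,210). I'll zoom in.

```bash
cat > h.py <<'E'
import numpy as np, cv2
from cell import *
def K(n):
    m=camera_model(n); f=192/np.tan(np.radians(m["vfov"])/2); return f,m["cx"],m["cy"],np.array(m["world_to_cam"])
def proj(n,P):
    f,cx,cy,T=K(n); c=T[:3,:3]@np.asarray(P,float)+T[:3,3]; return np.array([cx+f*c[0]/-c[2],cy-f*c[1]/-c[2]])
def back(n,u,v,z):
    f,cx,cy,T=K(n); R=T[:3,:3]; o=-R.T@T[:3,3]; d=R.T@np.array([(u-cx)/f,-(v-cy)/f,-1]); return o+d*(z-o[2])/d[2]
def crop(im,x,y,w,h,s): return cv2.resize(im[y:y+h,x:x+w],None,fx=s,fy=s,interpolation=cv2.INTER_CUBIC)
E
python3 - <<'E'
from h import *
t=cv2.imread("pics/top0.png");s=cv2.imread("pics/side0.png")
a=np.hstack([crop(t,30,105,160,150,2.5),crop(s,130,70,160,150,2.5)])
b=np.hstack([crop(t,295,165,120,90,2.5),crop(s,250,240,140,144,2.5)[:225] ,np.zeros((225,150,3),np.uint8)])
cv2.imwrite("pics/z1.png",np.hstack([crop(t,30,110,160,150,5)[:600,:800]]))
cv2.imwrite("pics/z2.png",crop(s,135,75,145,135,4.4))
c=np.zeros((600,800,3),np.uint8)
c1=crop(t,295,175,120,75,3.3);c[:c1.shape[0],:c1.shape[1]]=c1
c2=crop(s,255,245,140,139,2.8);c[600-c2.shape[0]:,800-c2.shape[1]:]=c2
cv2.imwrite("pics/z3.png",c);print(c1.shape,c2.shape)
E
```

```text
(248, 396, 3) (389, 392, 3)
```

View pics/z1.png

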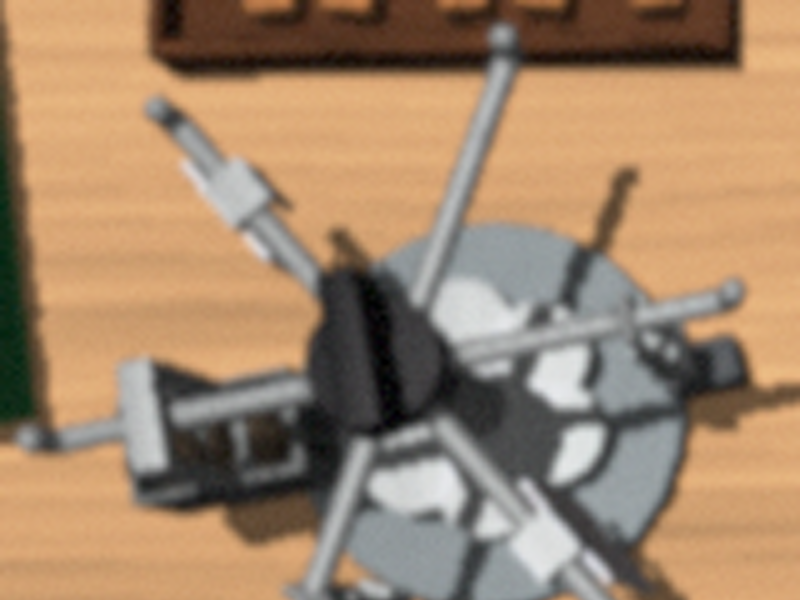

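View pics/z3.png

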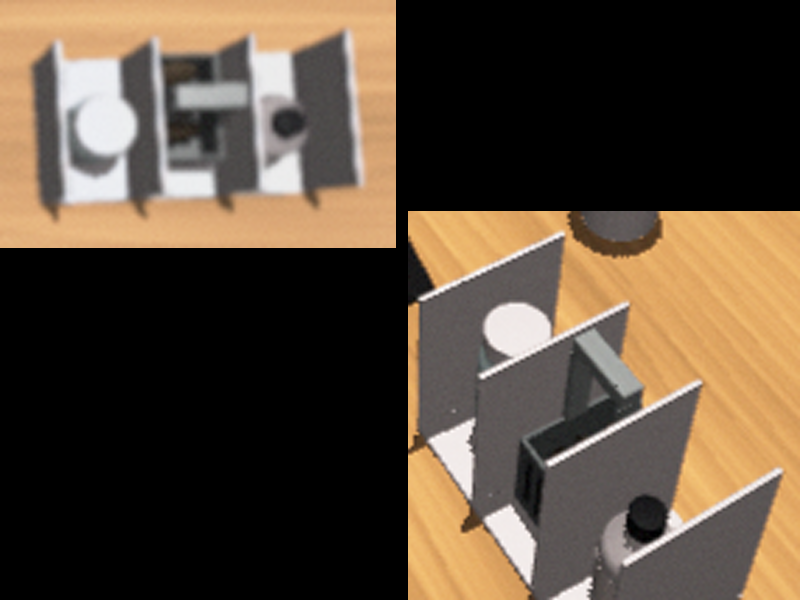

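```bash
python3 - <<'E'
from h import *
from scipy.optimize import least_squares as LS
tp=lambda x,y:(30+(x+.5)/5-.5,110+(y+.5)/5-.5)
tips=[(tp(733,292),0),(tp(503,36),60),(tp(157,108),120),(tp(33,437),180),((84,248),240),((154.5,235),300)]
# side tips approx: right (271,109) left(144,122)
th0=-np.pi/2
def P(p,a,r=.149,z=.201): 
    t=th0+p[2]+np.radians(a); return [p[0]+r*np.cos(t),p[1]+r*np.sin(t),z]
f=lambda p:np.concatenate([proj("top",P(p,a))-q for q,a in tips])
r=LS(f,[.65,.2,.1]);p=r.x;print("axis",p,np.round(r.fun,1))
lm=back("top",*tp(722,362),.03);print("load",lm,"dir",np.degrees(np.arctan2(lm[1]-p[1],lm[0]-p[0])),np.hypot(lm[0]-p[0],lm[1]-p[1]))
c=lambda x,y:(295+(x+.5)/3.3-.5,175+(y+.5)/3.3-.5)
B=[back("top",*c(*q),.15) for q in[(176,84),(247,83),(247,107),(177,108)]];B=np.array(B);print("bail",B.mean(0),np.round(B,4).tolist())
for q in [(57,42),(65,203),(155,38),(163,198),(251,36),(260,190),(347,31),(361,186)]: print("wall",back("top",*c(*q),.14).round(4))
M=np.array([back("top",*q,.006) for q in[(219,205),(269.5,209),(265.5,259),(215,255)]]);print("mat",M.mean(0),M.round(3).tolist())
s=cv2.resize(cv2.imread("pics/side0.png"),None,fx=3,fy=3)
def mk(P,col,n="side"):
    u=(proj(n,P)+.5)*3; cv2.circle(s,tuple(int(round(k)) for k in u),4,col,1)
for i,a in enumerate(range(0,360,60)): mk(P(p,a),(0,0,255) if i!=1 else (0,255,0))
mk([p[0],p[1],.246],(255,0,255));mk([p[0],p[1],.018],(255,0,255));mk(lm,(255,255,0))
for b in B: mk(b,(0,255,255))
for q in [(57,42),(65,203),(155,38),(163,198),(251,36),(260,190),(347,31),(361,186)]: mk(back("top",*c(*q),.14),(0,0,255))
for m in M: mk(m,(0,255,255))
cv2.imwrite("pics/ov.png",s[200:1152,390:1190][:600]) if 0 else None
o=np.hstack([s[220:620,400:800],s[700:1100,750:1150]]);cv2.imwrite("pics/ov.png",o)
# cup, jars
for n,q,z in(("cup",(267.5,139),.07),("oyA",(204,270),.025),("oyB",(252,297),.025),("wedge",(306,275),.024)):print(n,back("top",*q,z).round(3))
E
```

```text
axis [0.58577764 0.25289347 0.20149613] [-1.3 -0.8 -0.2  1.3  1.9  1.2  2.3  0.  -0.7  0.5 -1.9 -2.1]
load [0.60772229 0.13524549 0.03      ] dir -79.4341512196207 0.11967712729897104
bail [ 0.53311739 -0.3030708   0.15      ] [[0.5415, -0.2787, 0.15], [0.5413, -0.3279, 0.15], [0.5247, -0.327, 0.15], [0.5249, -0.2786, 0.15]]
wall [ 0.5736 -0.199   0.14  ]
wall [ 0.4617 -0.2003  0.14  ]
wall [ 0.5751 -0.2677  0.14  ]
wall [ 0.4637 -0.2682  0.14  ]
wall [ 0.5752 -0.3352  0.14  ]
wall [ 0.4679 -0.3356  0.14  ]
wall [ 0.5775 -0.403   0.14  ]
wall [ 0.4692 -0.4059  0.14  ]
mat [ 0.47918486 -0.03555948  0.006     ] [[0.549, 0.023, 0.006], [0.536, -0.107, 0.006], [0.409, -0.093, 0.006], [0.422, 0.035, 0.006]]
cup [ 0.706 -0.103  0.07 ]
oyA [0.386 0.061 0.025]
oyB [ 0.318 -0.057  0.025]
wedge [ 0.368 -0.193  0.024]
```

View pics/ov.png

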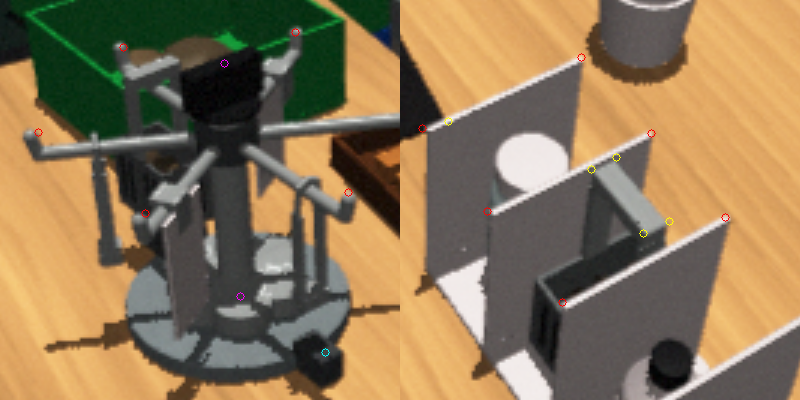

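Side overlay: the predictions match within about 2 px (load block top at about (318,350), knob bar from (183,85) to (262,50)). I'll fit jointly with both views.

```bash
python3 - <<'E'
from h import *
from scipy.optimize import least_squares as LS
tp=lambda x,y:(30+(x+.5)/5-.5,110+(y+.5)/5-.5)
sp=lambda x,y:((x+400)/3-.5,(y+220)/3-.5)
top=[(tp(733,292),0),(tp(503,36),60),(tp(157,108),120),(tp(33,437),180),((84,248),240),((154.5,235),300)]
side=[(sp(347,199),0),((270.5,109.5),60),(sp(295,36),120),(sp(119,48),180),(sp(31,136),240),(sp(148,221),300)]
def P(p,a,r=.150,z=.201): 
    t=-np.pi/2+p[2]+np.radians(a); return [p[0]+r*np.cos(t),p[1]+r*np.sin(t),z]
for use in("top","side","both"):
  def f(p):
    e=[]
    if use!="side": e+=[proj("top",P(p,a))-q for q,a in top]+[proj("top",P(p,0,.115,.03))-tp(722,362)]
    if use!="top": e+=[proj("side",P(p,a))-q for q,a in side]+[proj("side",P(p,0,.115,.03))-sp(317,350)]
    return np.concatenate(e)
  r=LS(f,[.58,.25,.2],loss="soft_l1");p=r.x;print(use,p.round(4),np.round(f(p),1))
k=[[p[0]+s*.035*np.cos(p[2]),p[1]+s*.035*np.sin(p[2]),.246] for s in(1,-1)]
print([(proj("side",q)*3-[400,220]).round() for q in k],[((proj("top",q)-[30,110])*5).round() for q in k])
# side bail top corners
cc=lambda x,y:((x+750)/3-.5,(y+700)/3-.5)
print("bail side",[back("side",*cc(*q),.15).round(4).tolist() for q in[(590,172),(613,163),(665,220),(643,234)] for q in[(q[0]-400,q[1])]])
E
```

```text
top [0.5859 0.2519 0.2   ] [-0.4 -0.8  0.5  0.9  2.1  0.8  2.3 -0.  -0.5  0.8 -1.2 -1.7 -1.5 -0.4]
side [0.5811 0.2466 0.198 ] [ 0.  -0.2 -1.  -2.9 -0.2 -0.2  0.6  0.8  0.7  0.3 -2.3 -0.4  1.4  1.5]
both [0.5844 0.2509 0.2004] [ 0.  -0.2  0.9  1.5  2.5  1.4  2.7  0.7 -0.   1.5 -0.8 -1.  -1.2  0.2
  0.5 -1.6 -0.8 -4.1  0.1 -1.1  1.1 -0.1  1.5 -0.8 -1.5 -1.8  1.8  0. ]
[array([257.,  49.]), array([185.,  77.])] [array([343., 267.]), array([373., 430.])]
bail side [[0.5231, -0.28, 0.15], [0.5378, -0.2811, 0.15], [0.5398, -0.3261, 0.15], [0.5241, -0.3275, 0.15]]
```

Emit:
{"fn": "step_arm", "kwargs": {
  "commands": [
    [1,3.2,-2,2,0,0,0.1],
    [1,6.4,-4,4,0,0,0.2],
    [1,9.6,-6,6,0,0,0.3],
    [1,13,-8,6.6,0,0,0.4],
    [1,16.4,-10,6.6,0,0,0.5]
  ]
}}

```text
time: 0.52
tool_pos: [0.384, 0.3769, 0.2949]
tool_rot: [3.139, 0.003, -3.065]
contact_force: [0.7, 0.8, -0.5]
opening: 0.0919
grip_force: 0.0
```

Emit:
{"fn": "step_arm", "kwargs": {
  "commands": [
    [1,3.4,-2,0,0,0,0.05],
    [1,6.8,-4,0,0,0,0.1],
    [1,10.2,-6.2,0,0,0,0.13],
    [1,13.6,-8.4,0,0,0,0.13],
    [1,17,-10.5,0,0,0,0.13]
  ]
}}

```text
time: 0.93
tool_pos: [0.5536, 0.2709, 0.2923]
tool_rot: [3.142, -0.001, -2.94]
contact_force: [0.9, 1.8, 0.5]
opening: 0.0918
grip_force: 0.0
```

Emit:
{"fn": "step_arm", "kwargs": {
  "commands": [
    [1,3.1,-2.1,0,0,0,0],
    [1,3.1,-2.1,-2,0,0,0],
    [1,3.1,-2.1,-4,0,0,0],
    [1,3.1,-2.1,-4,0,0,0],
    [1,3.1,-2.1,-4,0,0,0]
  ]
}}

```text
time: 1.35
tool_pos: [0.5827, 0.2512, 0.2515]
tool_rot: [-3.141, -0.003, -2.941]
contact_force: [0.2, 0.9, -0.2]
opening: 0.092
grip_force: 0.0
```

```bash
python3 - <<'E'
from h import *
t=read_camera("top")[:,:,::-1].copy();s=read_camera("side")[:,:,::-1].copy()
o=observe();print(o["tool_pos"],o["tool_rot"])
cv2.imwrite("pics/k1.png",np.hstack([crop(t,60,130,100,120,4),crop(s,160,60,100,120,4)]))
E
```

```text
[0.58339981 0.25198533 0.25401105] [ 3.14134816e+00  1.53199701e-03 -2.93971615e+00]
```

View pics/k1.png

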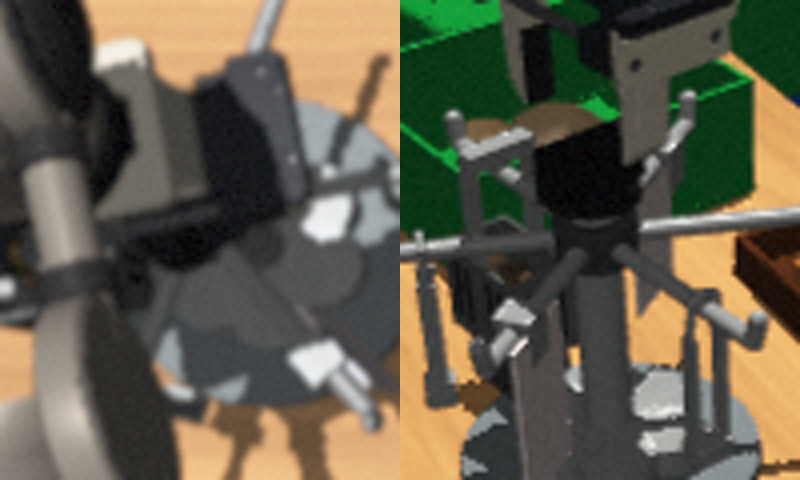

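The side view shows the fingers either side of the knob bar (right finger (640,110), bar (590,160)). I'll lower and close.

Emit:
{"fn": "step_arm", "kwargs": {
  "commands": [
    [1,0,0,-1.7,0,0,0],
    [1,0,0,-3.3,0,0,0],
    [1,0,0,-3.3,0,0,0],
    [0,0,0,-3.3,0,0,0],
    [0,0,0,-3.3,0,0,0]
  ],
  "grip_force": 20
}}

```text
time: 1.87
tool_pos: [0.5838, 0.252, 0.2216]
tool_rot: [3.141, 0.003, -2.94]
contact_force: [0.8, 0.1, 0.7]
opening: 0.0826
grip_force: 0.0
```

Emit:
{"fn": "step_arm", "kwargs": {
  "commands": [
    [0,0,0,0,0,0,0],
    [0,0,0,0,0,0,0],
    [0,0,0,0,0,0,0],
    [0,0,0,0,0,0,0],
    [0,0,0,0,0,0,0]
  ]
}}

```text
time: 2.28
tool_pos: [0.5833, 0.2515, 0.22]
tool_rot: [3.141, 0.0, -2.94]
contact_force: [0.5, -0.1, 0.0]
opening: 0.0496
grip_force: 0.0
```

Emit:
{"fn": "step_arm", "kwargs": {
  "commands": [
    [0,0,0,0,0,0,0],
    [0,0,0,0,0,0,0],
    [0,0,0,0,0,0,0],
    [0,0,0,0,0,0,0],
    [0,0,0,0,0,0,0]
  ]
}}

```text
time: 2.7
tool_pos: [0.5824, 0.2556, 0.2196]
tool_rot: [3.134, 0.001, -2.939]
contact_force: [-1.1, 10.6, -2.7]
opening: 0.0178
grip_force: 20.0
```

Emit:
{"fn": "step_arm", "kwargs": {
  "commands": [
    [0,0,0,0,0,0,0],
    [0,0,0,0,0,0,0],
    [0,0,0,0,0,0,0]
  ],
  "grip_force": 50
}}

```text
time: 2.95
tool_pos: [0.5824, 0.2556, 0.2196]
tool_rot: [3.135, 0.001, -2.938]
contact_force: [-1.1, 14.6, -1.9]
opening: 0.0174
grip_force: 50.0
```

Emit:
{"fn": "step_arm", "kwargs": {
  "commands": [
    [0,-0.1,0.4,0,0,0,0],
    [0,-0.1,0.4,0,0,0,0]
  ]
}}

```text
time: 3.12
tool_pos: [0.5824, 0.2556, 0.2196]
tool_rot: [-3.141, 0.0, -2.94]
contact_force: [2.0, -0.4, -1.4]
opening: 0.0178
grip_force: 50.0
```

Emit:
{"fn": "step_arm", "kwargs": {
  "commands": [
    [0,0,0,0,0,0,-0.1],
    [0,0,0,0,0,0,-0.2],
    [0,0,0,0,0,0,-0.3],
    [0,0,0,0,0,0,-0.4],
    [0,0,0,0,0,0,-0.5]
  ]
}}

```text
time: 3.53
tool_pos: [0.5824, 0.2568, 0.2197]
tool_rot: [3.139, -0.0, 2.839]
contact_force: [1.4, 6.4, -2.5]
opening: 0.0179
grip_force: 50.0
```

```bash
python3 -c "
from cell import *
o=observe();print(o['tool_pos'],o['tool_rot'],o['contact_force'],o['torque'],o['opening'])"
```

```text
[0.58236862 0.25680664 0.21967245] [ 3.13904974e+00 -1.48478425e-04  2.83923354e+00] [ 1.40891169  6.42296724 -2.47259374] [ 0.95456044 -0.26601226  0.3843872 ] 0.01792513240891212
```

Emit:
{"fn": "step_arm", "kwargs": {
  "commands": [
    [0,0,0,0,0,0,-0.1],
    [0,0,0,0,0,0,-0.2],
    [0,0,0,0,0,0,-0.3],
    [0,0,0,0,0,0,-0.4],
    [0,0,0,0,0,0,-0.5]
  ]
}}

```text
time: 3.95
tool_pos: [0.583, 0.2578, 0.2197]
tool_rot: [3.137, -0.002, 2.339]
contact_force: [4.5, 10.1, -2.8]
opening: 0.0176
grip_force: 50.0
```

Emit:
{"fn": "step_arm", "kwargs": {
  "commands": [
    [0,0,0,0,0,0,-0.05],
    [0,0,0,0,0,0,-0.05],
    [0,0,0,0,0,0,-0.05]
  ]
}}

```text
time: 4.2
tool_pos: [0.5831, 0.2579, 0.2197]
tool_rot: [3.137, -0.002, 2.293]
contact_force: [4.9, 10.5, -3.6]
opening: 0.0178
grip_force: 50.0
```

Emit:
{"fn": "step_arm", "kwargs": {
  "commands": [
    [0,0.05,0.25,0,0,0,0],
    [1,0.05,0.25,0,0,0,0],
    [1,0.05,0.25,0,0,0,0],
    [1,0.05,0.25,0,0,0,0],
    [1,0.05,0.25,0,0,0,0]
  ],
  "grip_force": 20
}}

```text
time: 4.62
tool_pos: [0.5827, 0.2578, 0.2198]
tool_rot: [3.142, -0.0, 2.293]
contact_force: [0.9, 0.1, -0.2]
opening: 0.0402
grip_force: 0.0
```

Emit:
{"fn": "step_arm", "kwargs": {
  "commands": [
    [1,0,0,0,0,0,0],
    [1,0,0,0,0,0,0],
    [1,0,0,0,0,0,0],
    [1,0,0,2,0,0,0],
    [1,0,0,5,0,0,0]
  ]
}}

```text
time: 5.03
tool_pos: [0.5813, 0.2575, 0.267]
tool_rot: [-3.135, -0.003, 2.293]
contact_force: [0.7, 0.3, -1.0]
opening: 0.0733
grip_force: 0.0
```

Emit:
{"fn": "step_arm", "kwargs": {
  "commands": [
    [1,0,0,3,0,0,0],
    [1,0,-4,5,0,0,-0.1],
    [1,-1,-8,5,0,0,-0.2],
    [1,-2,-12,5,0,0,-0.3],
    [1,-3,-15.9,5,0,0,-0.4]
  ]
}}

```text
time: 5.45
tool_pos: [0.5523, 0.098, 0.3201]
tool_rot: [3.141, 0.0, 1.889]
contact_force: [1.1, -0.8, 0.6]
opening: 0.0918
grip_force: 0.0
```

Emit:
{"fn": "step_arm", "kwargs": {
  "commands": [
    [1,0,-4,0,0,0,-0.1],
    [1,0,-8,0,0,0,-0.2],
    [1,0,-12,0,0,0,-0.3],
    [1,0,-16,0,0,0,-0.32],
    [1,-0.5,-20,0,0,0,-0.32]
  ]
}}

```text
time: 5.87
tool_pos: [0.5478, -0.1026, 0.3198]
tool_rot: [3.141, 0.0, 1.571]
contact_force: [1.2, -0.7, -0.1]
opening: 0.0917
grip_force: 0.0
```

Emit:
{"fn": "step_arm", "kwargs": {
  "commands": [
    [1,-0.7,-4,0,0,0,0],
    [1,-1.4,-8,0,0,0,0],
    [1,-1.7,-12,0,0,0,0],
    [1,-1.9,-16,0,0,0,0],
    [1,-1.9,-20,0,0,0,0]
  ]
}}

```text
time: 6.28
tool_pos: [0.5281, -0.3026, 0.3202]
tool_rot: [3.141, 0.0, 1.572]
contact_force: [1.6, 0.6, 0.1]
opening: 0.0917
grip_force: 0.0
```

```bash
python3 - <<'E'
from h import *
t=read_camera("top")[:,:,::-1].copy();s=read_camera("side")[:,:,::-1].copy()
o=observe();print(o["tool_pos"],o["tool_rot"],o['qpos'])
cv2.imwrite("pics/r1.png",np.hstack([crop(t,30,110,160,150,2.5),crop(s,120,75,160,150,2.5)]))
E
```

```text
[ 0.52761196 -0.30630122  0.31846185] [-3.14034543e+00  1.27996963e-03  1.56657057e+00] [-0.65061765  0.46072242  1.09238131 -0.00177325  1.58871356 -0.64642267]
```

View pics/r1.png

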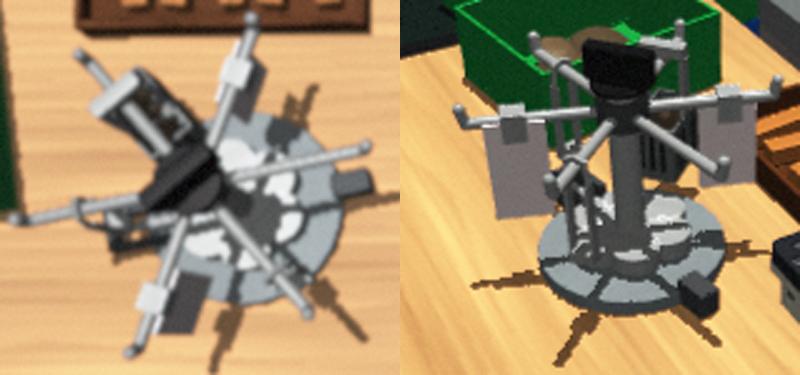

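The turret has moved one click: the empty arm's tip, at about (177,168) in the top image, is beside the load block, and the knob is free. Now the basket.

Emit:
{"fn": "step_arm", "kwargs": {
  "commands": [
    [0.6,0.5,0.3,-4,0,0,0],
    [0.6,0.5,0.3,-8,0,0,0],
    [0.6,0.5,0.3,-11,0,0,0],
    [0.6,0.5,0.3,-13,0,0,0],
    [0.6,0.5,0.3,-14,0,0,0]
  ]
}}

```text
time: 6.8
tool_pos: [0.5327, -0.2961, 0.1764]
tool_rot: [-3.137, -0.003, 1.573]
contact_force: [0.1, -0.7, -0.4]
opening: 0.0632
grip_force: 0.0
```

Emit:
{"fn": "step_arm", "kwargs": {
  "commands": [
    [0.6,0,0,-1.5,0,0,0],
    [0.6,0,0,-3,0,0,0],
    [0.6,0,0,-4.5,0,0,0],
    [0.6,0,0,-5.5,0,0,0],
    [0.6,0,0,-5.5,0,0,0]
  ]
}}

```text
time: 7.22
tool_pos: [0.5333, -0.2968, 0.1233]
tool_rot: [-3.139, -0.002, 1.573]
contact_force: [-0.1, 0.4, 0.2]
opening: 0.0549
grip_force: 0.0
```

Emit:
{"fn": "step_arm", "kwargs": {
  "commands": [
    [0,0,0,0,0,0,0],
    [0,0,0,0,0,0,0],
    [0,0,0,0,0,0,0],
    [0,0,0,0,0,0,0],
    [0,0,0,0,0,0,0]
  ],
  "grip_force": 25
}}

```text
time: 7.63
tool_pos: [0.5341, -0.2978, 0.1254]
tool_rot: [3.141, 0.001, 1.573]
contact_force: [-0.2, -0.4, -0.4]
opening: 0.0261
grip_force: 0.0
```

Emit:
{"fn": "step_arm", "kwargs": {
  "commands": [
    [0,0,0,0,0,0,0],
    [0,0,0,0,0,0,0],
    [0,0,0,0,0,0,0],
    [0,0,0,0,0,0,0]
  ]
}}

```text
time: 7.97
tool_pos: [0.5337, -0.2976, 0.125]
tool_rot: [-3.142, 0.0, 1.573]
contact_force: [-2.0, 1.3, 2.5]
opening: 0.0157
grip_force: 25.0
```

Emit:
{"fn": "step_arm", "kwargs": {
  "commands": [
    [0,0,0,0.5,0,0,0],
    [0,0,0,2,0,0,0],
    [0,0,0,4,0,0,0],
    [0,0,0,6,0,0,0],
    [0,0,0,8,0,0,0]
  ],
  "grip_force": 35
}}

```text
time: 8.38
tool_pos: [0.5336, -0.2974, 0.2051]
tool_rot: [-3.141, -0.001, 1.573]
contact_force: [0.4, -0.7, -2.9]
opening: 0.0157
grip_force: 35.0
```

Emit:
{"fn": "step_arm", "kwargs": {
  "commands": [
    [0,0,0,2,0,0,0],
    [0,0,0,4,0,0,0],
    [0,0,0,6,0,0,0],
    [0,0,0,8,0,0,0],
    [0,0,0,8.5,0,0,0]
  ]
}}

```text
time: 8.8
tool_pos: [0.5347, -0.2981, 0.293]
tool_rot: [3.137, 0.003, 1.573]
contact_force: [-0.2, 0.5, -2.7]
opening: 0.0155
grip_force: 35.0
```

```bash
python3 - <<'E'
from h import *
t=read_camera("top")[:,:,::-1].copy();s=read_camera("side")[:,:,::-1].copy()
o=observe();print(o["tool_pos"],o["tool_rot"],o['contact_force'],o['torque'],o['opening'])
cv2.imwrite("pics/l1.png",np.hstack([crop(s,250,130,170,200,2.3),crop(t,290,120,130,153,3)[:460]]))
E
```

```text
[ 0.53421059 -0.29776677  0.29036858] [3.13985634e+00 1.07937890e-03 1.57287406e+00] [-0.33023241 -0.25586553 -3.93319264] [-0.07916407  0.01663937  0.01025405] 0.015529432798169467Traceback (most recent call last):
  File "<stdin>", line 4, in <module>
    return _nx.concatenate(arrs, 1, dtype=dtype, casting=casting)
           ~~~~~~~~~~~~~~~^^^^^^^^^^^^^^^^^^^^^^^^^^^^^^^^^^^^^^^
ValueError: all the input array dimensions except for the concatenation axis must match exactly, but along dimension 0, the array at index 0 has size 460 and the array at index 1 has size 459
```

Emit:
{"fn": "step_arm", "kwargs": {
  "commands": [
    [0,0,2,0.5,0,0,-0.1],
    [0,0,4,0.5,0,0,-0.2],
    [0,0,6,0.5,0,0,-0.3],
    [0,-0.4,8,0.5,0,0,-0.4],
    [0,-0.8,10,0.5,0,0,-0.5]
  ]
}}

```text
time: 9.32
tool_pos: [0.5251, -0.1963, 0.2924]
tool_rot: [-3.138, -0.0, 1.068]
contact_force: [0.8, 1.3, -3.6]
opening: 0.0156
grip_force: 35.0
```

Emit:
{"fn": "step_arm", "kwargs": {
  "commands": [
    [0,-0.8,2,0,0,0,-0.1],
    [0,-1.6,4,0,0,0,-0.2],
    [0,-2.4,6,0,0,0,-0.3],
    [0,-3.2,8,0,0,0,-0.4],
    [0,-4,10,0,0,0,-0.5]
  ]
}}

```text
time: 9.73
tool_pos: [0.4847, -0.0964, 0.2927]
tool_rot: [-3.139, 0.002, 0.568]
contact_force: [0.6, -0.1, -3.0]
opening: 0.0155
grip_force: 35.0
```

Emit:
{"fn": "step_arm", "kwargs": {
  "commands": [
    [0,-0.4,2,0,0,0,-0.1],
    [0,-0.7,4,0,0,0,-0.2],
    [0,-0.7,6,0,0,0,-0.3],
    [0,-0.7,6.6,-2,0,0,-0.37],
    [0,-0.7,6.6,-4,0,0,-0.37]
  ]
}}

```text
time: 10.15
tool_pos: [0.4785, -0.0298, 0.2536]
tool_rot: [-3.141, -0.0, 0.201]
contact_force: [0.5, -0.0, -2.5]
opening: 0.0158
grip_force: 35.0
```

Emit:
{"fn": "step_arm", "kwargs": {
  "commands": [
    [0,0,0,-3,0,0,0],
    [0,0,0,-6,0,0,0],
    [0,0,0,-9,0,0,0],
    [0,0,0,-10.5,0,0,0],
    [0,0,0,-11,0,0,0]
  ]
}}

```text
time: 10.57
tool_pos: [0.4758, -0.0309, 0.1405]
tool_rot: [-3.138, 0.008, 0.203]
contact_force: [-0.7, 1.3, -3.2]
opening: 0.0158
grip_force: 35.0
```

```bash
python3 - <<'E'
from h import *
t=read_camera("top")[:,:,::-1].copy();s=read_camera("side")[:,:,::-1].copy()
o=observe();print(o["tool_pos"],o["tool_rot"],o['contact_force'],o['torque'],o['opening'])
cv2.imwrite("pics/l1.png",np.hstack([crop(s,155,120,150,180,2.5),crop(t,170,140,150,180,2.5)]))
E
```

```text
[ 0.47773806 -0.03136244  0.14317687] [-3.14006224  0.00352432  0.20278204] [ 0.73666814  0.05902306 -3.16688916] [-0.05653456  0.08142961 -0.01148784] 0.01592596211082757
```

View pics/l1.png

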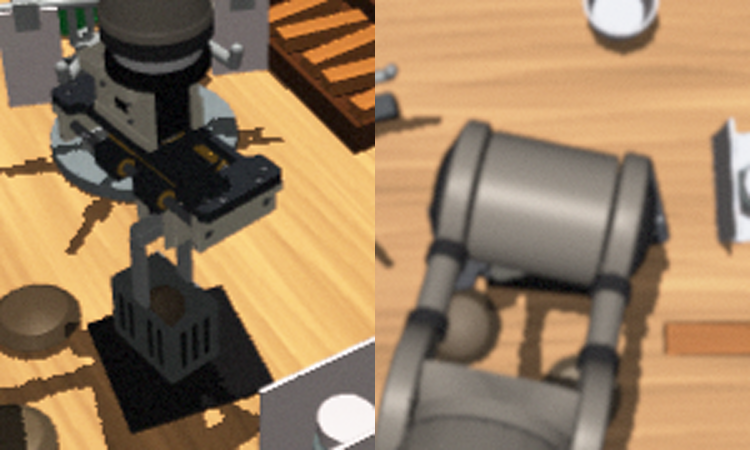

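The side view shows the basket upright over the mat, gripped a little off the middle of the bar. I'll set it down.

Emit:
{"fn": "step_arm", "kwargs": {
  "commands": [
    [0,0,0,-0.8,0,0,0],
    [0,0,0,-1.4,0,0,0],
    [0,0,0,-1.6,0,0,0],
    [0,0,0,-1.7,0,0,0],
    [0,0,0,-1.7,0,0,0]
  ]
}}

```text
time: 11.08
tool_pos: [0.4789, -0.0316, 0.1278]
tool_rot: [3.141, -0.0, 0.203]
contact_force: [0.0, -0.4, -3.4]
opening: 0.0157
grip_force: 35.0
```

Emit:
{"fn": "step_arm", "kwargs": {
  "commands": [
    [0,0,0,-0.1,0,0,0],
    [0,0,0,-0.2,0,0,0],
    [0,0,0,-0.2,0,0,0]
  ]
}}

```text
time: 11.33
tool_pos: [0.4791, -0.0316, 0.126]
tool_rot: [3.141, -0.001, 0.203]
contact_force: [0.8, 0.2, -2.8]
opening: 0.0159
grip_force: 35.0
```

Emit:
{"fn": "step_arm", "kwargs": {
  "commands": [
    [0,0,0,-0.1,0,0,0],
    [0,0,0,-0.15,0,0,0],
    [0,0,0,-0.15,0,0,0]
  ]
}}

```text
time: 11.58
tool_pos: [0.4797, -0.0314, 0.1258]
tool_rot: [3.141, -0.003, 0.203]
contact_force: [-0.8, 3.0, 9.9]
opening: 0.0153
grip_force: 35.0
```

Emit:
{"fn": "step_arm", "kwargs": {
  "commands": [
    [0,0,0,0.1,0,0,0],
    [0.6,0,0,0.1,0,0,0],
    [0.6,0,0,0.1,0,0,0],
    [0.6,0,0,0.1,0,0,0],
    [0.6,0,0,0.1,0,0,0]
  ]
}}

```text
time: 12.0
tool_pos: [0.4789, -0.0317, 0.1252]
tool_rot: [3.141, 0.0, 0.203]
contact_force: [0.2, -0.1, -0.5]
opening: 0.0375
grip_force: 0.0
```

Emit:
{"fn": "step_arm", "kwargs": {
  "commands": [
    [0.6,0,0,0,0,0,0],
    [0.6,0,0,1,0,0,0],
    [1,0,0,4,0,0,0],
    [1,0,0,8,0,0,0],
    [1,0,0,12,0,0,0]
  ]
}}

```text
time: 12.42
tool_pos: [0.4781, -0.0315, 0.246]
tool_rot: [-3.141, 0.002, 0.203]
contact_force: [2.1, 0.0, 0.1]
opening: 0.0704
grip_force: 0.0
```

Emit:
{"fn": "step_arm", "kwargs": {
  "commands": [
    [1,0,-4,0,0,0,0.1],
    [1,0,-8,0,0,0,0.2],
    [1,0,-12,0,0,0,0.3],
    [1,0,-16,0,0,0,0.4],
    [1,0,-19,0,0,0,0.5]
  ]
}}

```text
time: 12.83
tool_pos: [0.4785, -0.2245, 0.2452]
tool_rot: [3.141, 0.0, 0.707]
contact_force: [1.1, -0.1, 0.5]
opening: 0.0916
grip_force: 0.0
```

```bash
python3 - <<'E'
from h import *
t=read_camera("top")[:,:,::-1].copy();s=read_camera("side")[:,:,::-1].copy()
o=observe();print(o["tool_pos"],o["tool_rot"],o['contact_force'],o['torque'],o['opening'])
cv2.imwrite("pics/t2.png",t);cv2.imwrite("pics/s2.png",s)
cv2.imwrite("pics/l2.png",np.hstack([crop(s,180,170,80,120,5),crop(t,200,170,80,120,5)]))
E
```

```text
[ 0.47845891 -0.2258679   0.24468487] [3.14082092e+00 1.09070213e-03 7.01165209e-01] [-0.34763787  0.26030526 -0.04706692] [-0.05296531  0.10962649  0.01293851] 0.09195988372604992
```

View pics/l2.png

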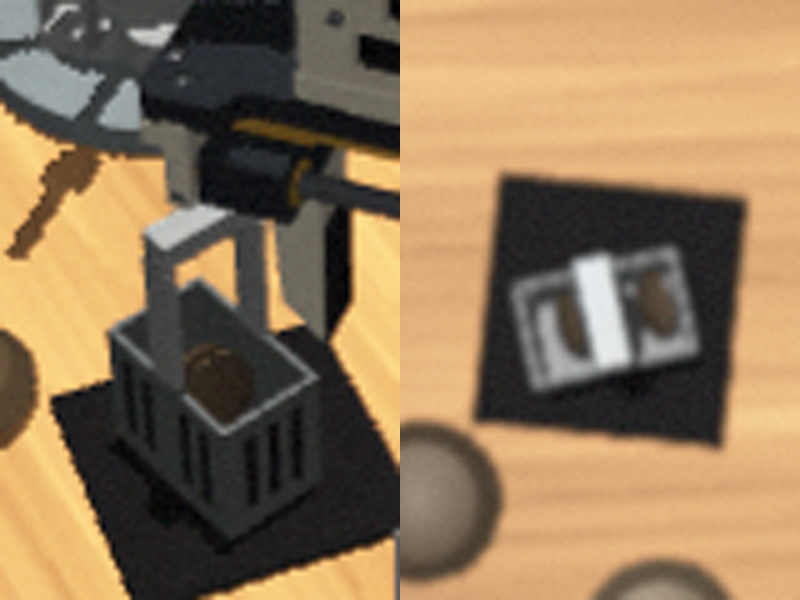

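The basket stands upright on the mat (bar centre at about (240,231.6) in the top image, yaw ≈ 0.19).

```bash
python3 - <<'E'
from h import *
B=np.array([back("top",200+(x+.5)/5-.5,170+(y+.5)/5-.5,.151) for x,y in[(174,258),(209,250),(231,362),(195,371)]])
print("top",B.mean(0),B.round(4).tolist())
S=np.array([back("side",180+(x+.5)/5-.5,170+(y+.5)/5-.5,.151) for x,y in[(147,233),(203,206),(160,250)]]);print("side",S.round(4).tolist())
print("tip",back("top",177,168.2,.201), back("side",120+725/2.5,75+163/2.5,.201))
E
```

```text
top [ 0.47500532 -0.03180185  0.151     ] [[0.4986, -0.0195, 0.151], [0.5019, -0.0353, 0.151], [0.4516, -0.0443, 0.151], [0.4479, -0.0281, 0.151]]
side [[0.4491, -0.0335, 0.151], [0.4751, -0.0301, 0.151], [0.4494, -0.0447, 0.151]]
tip [0.61337178 0.10228512 0.201     ] [ 0.91726242 -0.07766275  0.201     ]
```

Emit:
{"fn": "step_arm", "kwargs": {
  "commands": [
    [1,0,4,0,0,0,0.11],
    [1,0,8,0,0,0,0.22],
    [1,0,12,0,0,0,0.33],
    [1,-0.2,16,0,0,0,0.44],
    [1,-0.3,19.4,0,0,0,0.55]
  ]
}}

```text
time: 13.35
tool_pos: [0.4749, -0.0246, 0.2452]
tool_rot: [-3.141, -0.001, 1.257]
contact_force: [-0.0, -0.4, 0.4]
opening: 0.092
grip_force: 0.0
```

Emit:
{"fn": "step_arm", "kwargs": {
  "commands": [
    [1,0,0,0,0,0,0.11],
    [1,0,0,0,0,0,0.22],
    [1,0,0,0,0,0,0.33],
    [1,0,0,0,0,0,0.44],
    [1,0,0,0,0,0,0.52]
  ]
}}

```text
time: 13.77
tool_pos: [0.4755, -0.0265, 0.2452]
tool_rot: [-3.141, -0.0, 1.778]
contact_force: [0.6, -0.5, -0.2]
opening: 0.0917
grip_force: 0.0
```

Emit:
{"fn": "step_arm", "kwargs": {
  "commands": [
    [1,0,-0.5,-3,0,0,0],
    [1,0,-0.5,-5.5,0,0,0],
    [1,0,-0.5,-7.5,0,0,0],
    [1,0,-0.5,-9,0,0,0],
    [1,0,-0.5,-9,0,0,0]
  ]
}}

```text
time: 14.18
tool_pos: [0.4737, -0.0314, 0.1524]
tool_rot: [-3.136, -0.003, 1.772]
contact_force: [-0.4, -0.2, 0.1]
opening: 0.092
grip_force: 0.0
```

Emit:
{"fn": "step_arm", "kwargs": {
  "commands": [
    [1,0,0,-1,0,0,0],
    [1,0,0,-2,0,0,0],
    [1,0,0,-3,0,0,0],
    [1,0,0,-3.4,0,0,0],
    [1,0,0,-3.4,0,0,0]
  ]
}}

```text
time: 14.6
tool_pos: [0.4756, -0.0322, 0.1212]
tool_rot: [-3.141, -0.0, 1.773]
contact_force: [-0.1, -0.5, -0.0]
opening: 0.0913
grip_force: 0.0
```

Emit:
{"fn": "step_arm", "kwargs": {
  "commands": [
    [0.5,0,0,0,0,0,0],
    [0.5,0,0,0,0,0,0],
    [0.5,0,0,0,0,0,0],
    [0.5,0,0,0,0,0,0],
    [0.5,0,0,0,0,0,0]
  ],
  "grip_force": 15
}}

```text
time: 15.02
tool_pos: [0.4761, -0.0326, 0.1216]
tool_rot: [3.141, 0.0, 1.773]
contact_force: [0.6, -0.8, -0.0]
opening: 0.063
grip_force: 0.0
```

Emit:
{"fn": "step_arm", "kwargs": {
  "commands": [
    [0.5,0,0,0,0,0,0],
    [0.4,0,0,0,0,0,0],
    [0.3,0,0,0,0,0,0],
    [0.3,0,0,0,0,0,0],
    [0.3,0,0,0,0,0,0]
  ]
}}

```text
time: 15.43
tool_pos: [0.4758, -0.0326, 0.1213]
tool_rot: [-3.141, -0.0, 1.773]
contact_force: [-1.2, 0.6, 2.0]
opening: 0.0498
grip_force: 14.9
```

Emit:
{"fn": "step_arm", "kwargs": {
  "commands": [
    [0,0,0,0,0,0,0],
    [0,0,0,0,0,0,0],
    [0,0,0,1,0,0,0],
    [0,0,0,3,0,0,0],
    [0,0,0,5,0,0,0]
  ],
  "grip_force": 40
}}

```text
time: 15.85
tool_pos: [0.4751, -0.0324, 0.1707]
tool_rot: [-3.139, -0.001, 1.773]
contact_force: [1.0, -1.2, -3.0]
opening: 0.0498
grip_force: 39.8
```

Emit:
{"fn": "step_arm", "kwargs": {
  "commands": [
    [0,3,1,2,0,0,0],
    [0,6,2,3.2,0,0,0],
    [0,9,4,3.2,0,0,0],
    [0,12,6,3.2,0,0,0],
    [0,14.5,7.3,3.2,0,0,0]
  ]
}}

```text
time: 16.27
tool_pos: [0.6224, 0.0423, 0.2027]
tool_rot: [3.141, -0.001, 1.773]
contact_force: [0.1, -0.6, -3.3]
opening: 0.05
grip_force: 39.8
```

Emit:
{"fn": "step_arm", "kwargs": {
  "commands": [
    [0,0.6,0.3,0,0,0,0],
    [0,0.6,0.3,0,0,0,0],
    [0,0.6,0.3,0,0,0,0]
  ]
}}

```text
time: 16.52
tool_pos: [0.626, 0.0433, 0.202]
tool_rot: [-3.139, -0.0, 1.773]
contact_force: [0.5, -0.4, -2.1]
opening: 0.0497
grip_force: 39.9
```

```bash
python3 - <<'E'
from h import *
s=read_camera("side")[:,:,::-1].copy();t=read_camera("top")[:,:,::-1].copy()
o=observe();print(o["tool_pos"],o["tool_rot"],o['contact_force'],o['opening'])
cv2.imwrite("pics/h1.png",np.hstack([crop(s,165,85,120,150,4)]))
E
```

```text
[0.62572554 0.04266549 0.2028878 ] [-3.14005621e+00 -1.15532832e-04  1.77209327e+00] [-0.35335782 -0.49254965 -2.8341046 ] 0.05003193384318485
```

View pics/h1.png

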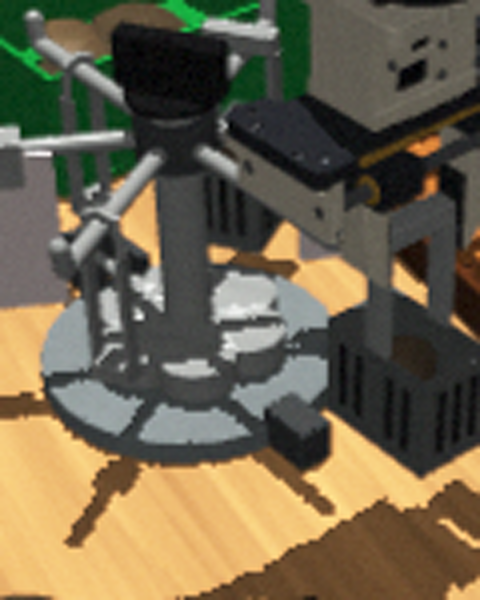

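The basket is level, outside the arm's tip and in line with it. I'll move it inward over the tip.

Emit:
{"fn": "step_arm", "kwargs": {
  "commands": [
    [0,-0.3,1.5,0,0,0,0],
    [0,-0.6,3,0,0,0,0],
    [0,-0.9,4.5,0,0,0,0],
    [0,-1.1,5.5,0,0,0,0],
    [0,-1.2,6,0,0,0,0]
  ]
}}

```text
time: 17.03
tool_pos: [0.6141, 0.1058, 0.2036]
tool_rot: [3.141, -0.0, 1.775]
contact_force: [0.0, -0.2, -3.1]
opening: 0.0497
grip_force: 39.9
```

Emit:
{"fn": "step_arm", "kwargs": {
  "commands": [
    [0,-0.1,0.5,0,0,0,0],
    [0,-0.3,1.5,0,0,0,0],
    [0,-0.5,2.5,0,0,0,0],
    [0,-0.65,3.4,0,0,0,0],
    [0,-0.7,3.8,0,0,0,0]
  ]
}}

```text
time: 17.45
tool_pos: [0.6075, 0.1429, 0.2032]
tool_rot: [3.142, -0.0, 1.774]
contact_force: [-0.4, 0.6, -3.3]
opening: 0.0495
grip_force: 39.9
```

Emit:
{"fn": "step_arm", "kwargs": {
  "commands": [
    [0,0,0,-0.5,0,0,0],
    [0,0,0,-1,0,0,0],
    [0,0,0,-1.5,0,0,0],
    [0,0,0,-2,0,0,0],
    [0,0,0,-2.3,0,0,0]
  ]
}}

```text
time: 17.87
tool_pos: [0.6076, 0.1408, 0.179]
tool_rot: [-3.14, -0.0, 1.772]
contact_force: [0.1, 0.4, -3.2]
opening: 0.0496
grip_force: 39.9
```

Emit:
{"fn": "step_arm", "kwargs": {
  "commands": [
    [0,0,0,-0.4,0,0,0],
    [0,0,0,-0.7,0,0,0],
    [0,0,0,-0.9,0,0,0],
    [0,0,0,-1.0,0,0,0]
  ]
}}

```text
time: 18.2
tool_pos: [0.6078, 0.1413, 0.1699]
tool_rot: [-3.141, -0.0, 1.773]
contact_force: [-0.4, -0.7, -2.5]
opening: 0.0498
grip_force: 39.9
```

Emit:
{"fn": "step_arm", "kwargs": {
  "commands": [
    [0,0,0,-0.1,0,0,0],
    [0,0,0,-0.2,0,0,0],
    [0,0,0,-0.2,0,0,0]
  ]
}}

```text
time: 18.45
tool_pos: [0.6081, 0.1414, 0.169]
tool_rot: [3.14, 0.0, 1.773]
contact_force: [-1.5, 0.3, 0.1]
opening: 0.0497
grip_force: 39.9
```

Emit:
{"fn": "step_arm", "kwargs": {
  "commands": [
    [0,0,0,-0.1,0,0,0],
    [0,0,0,-0.1,0,0,0],
    [0,0,0,-0.1,0,0,0]
  ]
}}

```text
time: 18.7
tool_pos: [0.6083, 0.1414, 0.1689]
tool_rot: [3.139, 0.0, 1.773]
contact_force: [-2.5, -1.1, 6.4]
opening: 0.0499
grip_force: 39.9
```

Emit:
{"fn": "step_arm", "kwargs": {
  "commands": [
    [0,0,0,-0.05,0,0,0],
    [0,0,0,-0.05,0,0,0],
    [0,0,0,-0.05,0,0,0],
    [0,0,0,-0.05,0,0,0],
    [0,0,0,-0.05,0,0,0]
  ]
}}

```text
time: 19.12
tool_pos: [0.6084, 0.1414, 0.1688]
tool_rot: [3.139, 0.0, 1.773]
contact_force: [-3.6, -1.2, 8.5]
opening: 0.0498
grip_force: 39.9
```

Emit:
{"fn": "step_arm", "kwargs": {
  "commands": [
    [0,0,0,-0.04,0,0,0],
    [0,0,0,-0.04,0,0,0],
    [0,0,0,-0.04,0,0,0],
    [0,0,0,-0.04,0,0,0],
    [0,0,0,-0.04,0,0,0]
  ]
}}

```text
time: 19.53
tool_pos: [0.6085, 0.1415, 0.1688]
tool_rot: [3.138, 0.0, 1.773]
contact_force: [-3.1, -1.0, 9.8]
opening: 0.0496
grip_force: 39.9
```

It holds at about 10 N. I'll ease off, then let go.

Emit:
{"fn": "step_arm", "kwargs": {
  "commands": [
    [0,0,0,0.1,0,0,0],
    [0,0,0,0.2,0,0,0],
    [0,0,0,0.2,0,0,0]
  ],
  "grip_force": 10
}}

```text
time: 19.78
tool_pos: [0.6082, 0.1413, 0.1688]
tool_rot: [3.14, 0.0, 1.773]
contact_force: [-1.3, -0.5, 2.9]
opening: 0.0496
grip_force: 10.0
```

Emit:
{"fn": "step_arm", "kwargs": {
  "commands": [
    [0.6,0,0,0,0,0,0],
    [0.7,0,0,0,0,0,0],
    [0.8,0,0,0,0,0,0],
    [0.9,0,0,0,0,0,0],
    [0.9,0,0,0,0,0,0]
  ]
}}

```text
time: 20.2
tool_pos: [0.6078, 0.1414, 0.1682]
tool_rot: [-3.141, -0.0, 1.773]
contact_force: [0.8, 0.2, -0.3]
opening: 0.0771
grip_force: 0.0
```

Emit:
{"fn": "step_arm", "kwargs": {
  "commands": [
    [0.9,0,0,0,0,0,0],
    [0.9,0,0,0,0,0,0],
    [0.9,0,0,0,0,0,0],
    [0.9,0,0,0,0,0,0],
    [0.9,0,0,0,0,0,0]
  ]
}}

```text
time: 20.62
tool_pos: [0.6079, 0.1414, 0.1684]
tool_rot: [3.141, -0.0, 1.773]
contact_force: [-0.3, -0.4, -0.6]
opening: 0.0826
grip_force: 0.0
```

Raise it straight up and move clear.

Emit:
{"fn": "step_arm", "kwargs": {
  "commands": [
    [0.9,0,0,1,0,0,0],
    [0.9,0,0,3,0,0,0],
    [0.9,0,0,5.5,0,0,0],
    [0.9,0,0,8,0,0,0],
    [0.9,0,0,11,0,0,0]
  ]
}}

```text
time: 21.03
tool_pos: [0.6073, 0.1413, 0.2794]
tool_rot: [-3.14, -0.0, 1.773]
contact_force: [0.3, -0.7, -0.6]
opening: 0.0829
grip_force: 0.0
```

Emit:
{"fn": "step_arm", "kwargs": {
  "commands": [
    [0.9,0,-4,1,0,0,0],
    [0.9,-1,-8,2,0,0,0],
    [0.9,-2,-12,2,0,0,0],
    [0.9,-3,-16,2,0,0,0],
    [0.9,-4,-19.5,2,0,0,0]
  ]
}}

```text
time: 21.45
tool_pos: [0.5672, -0.0558, 0.2996]
tool_rot: [3.14, 0.001, 1.773]
contact_force: [0.8, -0.5, -0.3]
opening: 0.0827
grip_force: 0.0
```

Emit:
{"fn": "step_arm", "kwargs": {
  "commands": [
    [0.9,0,-3,0,0,0,0],
    [0.9,0,-5,0,0,0,0],
    [0.9,0,-5,0,0,0,0],
    [0.9,0,-5,0,0,0,0],
    [0.9,0,-5,0,0,0,0]
  ]
}}

```text
time: 21.87
tool_pos: [0.5679, -0.103, 0.2988]
tool_rot: [3.141, -0.0, 1.773]
contact_force: [0.2, 0.9, 0.9]
opening: 0.083
grip_force: 0.0
```

```bash
python3 - <<'E'
from h import *
t=read_camera("top")[:,:,::-1].copy(); s=read_camera("side")[:,:,::-1].copy()
cv2.imwrite("pics/t9.png",t);cv2.imwrite("pics/s9.png",s)
# bright bail bar in top image near expected place
u=proj("top",[.608,.1414,.199]);print("expected bar",u)
x,y=np.round(u).astype(int);g=cv2.cvtColor(t,cv2.COLOR_BGR2GRAY);r=g[y-16:y+17,x-16:x+17]
print(r[::2,::2])
# other objects unchanged vs start
for n,a in(("top",t),("side",s)):
    d=cv2.absdiff(a,cv2.imread(f"pics/{n}0.png")).max(2)>60
    k,l,st,c=cv2.connectedComponentsWithStats(d.astype(np.uint8)); print(n,[tuple(q[:5]) for q in st[1:] if q[4]>25])
E
```

```text
expected bar [159.11358979 171.10886822]
[[106  84  95  96  91 145 190 194 192 193 194 191 192 194 193 191 189]
 [ 76  85 104 101  96 168 191 188 189 190 189 188 188 187 188 186 188]
 [ 66  71  76  75  84 133 184 189 186 179 188 188 188 188 190 190 186]
 [ 69  68  68  68  95 140 211 223 220 140 181 194 193 194 194 194 196]
 [ 70  67  68  87 145 171 223 229 231 134 113 182 195 195 192 193 190]
 [ 66  72  93 123 170 169 217 228 234 163  57 123 178 177 157 143 149]
 [ 67  98 157 164 172 167 213 227 233 194  61  61 103 100  98 111 166]
 [ 70 113 166 163 159 146 190 228 232 216  98 123 153 166 185 154 142]
 [126 122 157 114 101 105 163 228 230 225 152 191 194 189 172 139  87]
 [186 161 163 164 171 194 198 224 229 232 155 142 126 106  96  77  67]
 [189 200 192 193 181 167 158 220 230 232 161  57  46  41  54  55  64]
 [170 166 145 126  99  83 105 212 229 234 190  54  36  34  44  59  55]
 [193 205 168 121  39  43 112 203 228 234 220  77  39  36  39  59  49]
 [232 232 181 101  44  40 112 182 212 197 170  81  42  37  41  59  59]
 [235 232 153  59  39  37  94 151 117  77  63  57  51  47  52  83
[... 4108 characters left out ...]
12), np.int32(9), np.int32(62)), (np.int32(165), np.int32(180), np.int32(11), np.int32(6), np.int32(31)), (np.int32(241), np.int32(197), np.int32(16), np.int32(13), np.int32(111)), (np.int32(223), np.int32(199), np.int32(21), np.int32(15), np.int32(90)), (np.int32(263), np.int32(255), np.int32(37), np.int32(19), np.int32(176)), (np.int32(142), np.int32(287), np.int32(30), np.int32(21), np.int32(457)), (np.int32(298), np.int32(287), np.int32(42), np.int32(46), np.int32(547)), (np.int32(263), np.int32(319), np.int32(16), np.int32(8), np.int32(56)), (np.int32(1), np.int32(327), np.int32(32), np.int32(57), np.int32(716)), (np.int32(292), np.int32(328), np.int32(12), np.int32(35), np.int32(238))]
```

The bail bar shows at its expected pixel (159,171), so the basket is hanging on the arm.

```bash
python3 -c "
from cell import *
print(hand_in())"
```

```text
the job is handed in; nothing more can be done
None
```

I turned the carousel one click, stood the basket on the mat and let go, then hung it by its bail on the empty arm; it held a 9.8 N tug before release, and the job was handed in at about 22 s with no verdict returned.

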